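# Fit the grinding disc to the sharpening machine

### The arm

A 6-joint arm with a two-finger parallel gripper is mounted at the origin on a cart in front of the work surface, level with it; the furniture and walls round the work are solid. World frame = base frame: x ahead of the robot, y to its left, z up, the work surface at z = 0. Lengths are in m, angles in degrees, forces in N, time in s.
With the tool pointing down it reaches from about 0.225 to 0.875 m from the base axis. Payload 3.4 kg.
Tool frame: the origin (TCP) lies at the very end of the fingers, on their centre line; the grasp point (between the pads) lies 19 mm behind it; z points along the fingers, y is the line along which they close (so a half turn about z gives the same grasp; the last joint's range is limited). The gripper opens to 85 mm and grips with 20 to 120 N. Pads are 22 mm wide; open, the fingers measure 114 mm over their backs; the gripper's body (76 mm by 85 mm) begins 54 mm behind the grasp point. The pads swing forward as they close: fully open they stand 13 mm farther back than shut.
Start: joints at [-79.813, 15.808, 86.224, -0, 77.962, -6.933], TCP at [0.169, -0.55, 0.2] pointing down, gripper open.
Joint ranges: [-165.64, 165.64], [-43.16, 119.46], [12.63, 154.43], [-67.54, 247.53], [6.08, 155.33], [-154.97, 154.97]. Speed limits (degrees/s): [147.25, 147.25, 180, 180, 180, 180].

### API

Orientations are given as a 3x3 rotation matrix whose columns are the frame's x, y, z axes.
In Python, from rig import sensors, read_camera, bot, spotter gives the robot as it stands.
- The arm moves only by the tool arm_command, never from a script. Its argument "moves" is a list of rows, each an object of numbers: "grip": the gripper command: -1 is shut, 1 is fully open, values between are in proportion; "dx", "dy", "dz": the shift along the tool's x, y, z in mm; "wx", "wy", "wz": the turn, a rotation vector about the tool's x, y, z in rad. In form: [{"grip": .., "dx": .., "dy": .., "dz": .., "wx": .., "wy": .., "wz": ..}, ...]. A call has 1 to 12 rows; each row is the pose to reach, as a shift and turn from the pose commanded when the call began, along the tool's axes at that moment; what a row does not reach only later rows make up. A row lasts 1/8 s, in which the tool goes at most 62.5 mm and 10.7 degrees, less where a joint would pass 70% of its speed; a pose out of reach is approached as far as the arm can. A call with a gripper value outside its range is refused whole. The fingers move at their own pace and stop on an object; the grip force is fixed at half the most. Time passes only in rows, so rows that repeat a pose let the fingers close. It gives the time, the measured TCP pose, the force, the opening and the grip force at its end, in the units of the state.
- sensors.read_state(): the state, without advancing time (a new reading comes with each control period).
- read_camera(name): name is "scene" or "side" or "wrist"; returns a dict with "image" (420x560x3 uint8, red, green, blue), "z_map" (420x560 float32, m along the optical axis (not along the pixel's ray), 0 where there is no reading), "fx", "fy", "cx", "cy" (pixels), "position" and "rotation" of the camera in the world; the wrist camera has in their place "hand_eye" (4x4, takes a point from camera to tool coordinates, whose origin is the TCP and whose axes are the flange's). Camera axes: x right, y up, looking along -z (the intrinsics and any distortion apply to the point x, -y, -z); pixel columns grow to the right and rows downward; lengths in m; the calibration is good to about 2 mm. A picture is of the moment at which its call begins: read the wrist's pose just before it.
- bot.close_job(): hands the job in; it is judged then, once.
Trained networks look in a picture, given as the dict that the camera call returned (one of the last four; its "shot" number tells which), for a name from the list of things; names that differ only in an ending like _2 or _b are one class to them, and where a whole thing is asked for, a point or a joint stands for the part that bears it (a point fixed in the world has none). Each returns a list of dicts, best first, with "score" (0 to 1); they miss things now and then, are a little off and sometimes report something else, mostly with a low value. They report only what shows in the picture. A call takes as long as a camera call.
- spotter.recognise(picture, query): "at" ([x, y, z] in m, in world coordinates, good to about 4 mm: the middle of the surface that is visible of it).
The state is a dict: "time": time; "joint_positions": joint angles; "qd": joint speeds; "joint_torque": joint torques, N m; "tool_pos": TCP position; "tool_rot": TCP orientation; "force": force on the tool from outside, world axes, zero at the start; "torque": the same for the moment, N m; "finger_gap": opening from 0.0 (shut) to 1.0 (fully open); "grip_force": force on a finger pad.
Only numpy, scipy, OpenCV 4.12 (cv2) and the standard library are available. Lean on these libraries where they do the work, as an engineer would, in place of code of your own. Each camera call takes 0.05 s, during which the arm holds its last target. There are 200 camera calls.

### The job

Fit the grinding disc to the sharpening machine: set it over the spindle and turn it under light pressure until its notch finds the spindle's lug and it drops fully home on the flange, then twist it clockwise (seen from above) until the spring lock pin clicks up into it, and let go. Touch down slowly and force nothing, downwards or in the turn: keep below 40 N (4 kg) between disc and spindle. Leave the chisel, the sanding block and the oil tin where they are.

Things in the scene. Friction and masses are not known exactly. Their poses are not given: they have to be found in the camera images.
- disc_grip (a point): Centre of the disc's black grip bar, on the disc's axis, 46 mm above the collar's underside it rests on. Bar: 56 long (x), 18 wide (y), top 60 above the underside; grip it across y, fingertips no lower than 26 above the underside. z up; x points to the bar end with a small low nose. Disc: grey round plate, diameter 130, top 22 to 25 above the underside, collar diameter 76 below, 0.35 kg.
- disc_base (a point): Centre of the underside of the disc's collar, on its axis, 46 mm below disc_grip, same axes; meets spindle_seat when the disc is home. The collar has a bore of diameter 31. A lug that has come up through the notch lets the disc turn 50 degrees clockwise (from above) under it to a hard stop, not anticlockwise.
- disc_notch (a point): Middle of the disc's only notch, in the underside of the collar, 19 mm from the axis to +x, right under the nose of the grip bar; same axes. The notch opens off the bore, 14 mm wide, out to radius 23.8 mm; it must come over the spindle's lug.
- spindle_seat (a point): Centre of the top face of the spindle's steel flange (diameter 72), 80 mm above the bench, on the spindle's upright axis. z up; x to the machine's back, -x to its front with switch and dial. The axes are the housing's, not the spindle's. Green housing 220 x 200 mm, deck 66 high; a tool-rest bar stands 97 mm behind the axis, top 126 mm above the bench.
- pilot_top (a point): Top of the spindle's post, 22 mm above spindle_seat, axes of the housing. Post diameter 28, its last 5.5 mm tapering to 20. One lug 9 mm wide sticks out of its side to radius 21, from 8 to 13 mm above the flange; a disc not turned right rests on it. It stops anywhere within 35 degrees of the housing's -x, unmeasured. The spindle is locked (slips at 1.2 N m): turning on against the lug loads it.
- lock_pin (a joint): Spring lock pin, 6 mm brass, in the flange opposite the lug, 29 mm from the axis. Value: height of its tip above the flange, 0 to 0.004 m; 0.004 when free. The collar presses it to 0 (about 1.2 N) when the disc drops home; it springs up into a slot of the collar in the last 9 degrees of the clockwise twist, before the stop.
- paring_chisel: Bystander: paring chisel waiting to be ground, 28 x 270 x 30, lying on the bench nearest the robot; origin at the centre of its underside.
- sanding_block: Bystander: brown sanding block, 63 x 112 x 36, behind the work; origin at the centre of its underside.
- oil_tin: Bystander: small round tin, diameter 78, 77 high, behind the work; origin at the centre of its underside.

How it is judged (in metres and radians):
On the way:
1. the disc has dropped over the lug onto the flange and holds the lock pin down (z of disc_base in the frame of spindle_seat below 0.003 m and horizontal distance between disc_base and spindle_seat below 0.004 m and value of joint lock_pin below 0.0018 m), for 0.1 s.
At the end, for the whole second after the job is handed in: The disc lies flat (within 0.06 rad) on the spindle's flange, within 3 mm in height and 4 mm sideways of fully home, the lock pin has sprung up at least 2.5 mm into its slot, and the disc is released and at rest (z of disc_base in the frame of spindle_seat below 0.003 m and horizontal distance between disc_base and spindle_seat below 0.004 m and angle between disc_base's own z axis and vertical below 0.06 rad and value of joint lock_pin above 0.0025 m and linear speed of disc below 0.02 m/s); the robot touches nothing.
It fails at once if the disc was forced: more than 40 N between disc and machine (contact force between disc and sharpener above 40 N).
It fails at once if the chisel was moved by more than 3 cm (distance of paring_chisel from where it was at the start of the episode above 0.03 m).
It fails at once if the sanding block was moved by more than 3 cm (distance of sanding_block from where it was at the start of the episode above 0.03 m).
It fails at once if the oil tin was moved by more than 3 cm (distance of oil_tin from where it was at the start of the episode above 0.03 m).
It also fails if it takes over 58 s, if anything falls off the work surface, if the arm or the gripper's body presses on something with over 40 N, if the wrist force passes 120 N, or if a joint passes its speed limit or range.

## Working session

There is one attempt and no reset: what is moved stays moved. The work goes in short steps, Python scripts to look and compute and a tool call to move; the robot and the scene stay as the last step left them, time stands still between calls to the robot, and variables do not carry over. Pictures are saved under pics/ and viewed, at most 10 in all, crops included, and the job is handed in when it is done.

Besides the shell and the picture viewer there is one more tool, called after ">>>" by a JSON object that holds its "api" and its "payload". arm_command: Moves the arm, as the interface text tells. Its arguments: {"type":"object","properties":{"moves":{"type":"array","items":{"type":"object","properties":{"grip":{"type":"number"},"dx":{"type":"number"},"dy":{"type":"number"},"dz":{"type":"number"},"wx":{"type":"number"},"wy":{"type":"number"},"wz":{"type":"number"}}}}},"required":["moves"]}

```bash
mkdir -p pics
cat > h.py <<'E'
import numpy as np, cv2
from rig import sensors, read_camera, bot, spotter
def cloud(c, st=None):
    z=c["z_map"]; v,u=np.mgrid[:z.shape[0],:z.shape[1]]
    p=np.stack([(u-c["cx"])/c["fx"]*z,-(v-c["cy"])/c["fy"]*z,-z],-1)
    if "rotation" in c: R,t=np.array(c["rotation"]),np.array(c["position"])
    else:
        H=np.array(c["hand_eye"]); R0=np.array(st["tool_rot"]); 
        R=R0@H[:3,:3]; t=R0@H[:3,3]+np.array(st["tool_pos"])
    w=p@R.T+t; w[z==0]=np.nan
    return w
def save(c,n): cv2.imwrite("pics/"+n,c["image"][:,:,::-1])
E
python3 - <<'E'
from h import *
ims=[]
for n in ["scene","side"]:
    c=read_camera(n); ims.append(c["image"])
    print(n,[k for k in c if k not in("image","z_map")],c["position"])
    for q in ["disc_grip","disc_notch","spindle_seat","pilot_top","lock_pin","paring_chisel","sanding_block","oil_tin"]:
        r=spotter.recognise(c,q); print(q,[(np.round(d["at"],3).tolist(),round(d["score"],2)) for d in r[:2]])
    save(c,n+"0.png")
print(sensors.read_state())
E
```

```text
scene ['fx', 'fy', 'cx', 'cy', 'position', 'rotation', 'shot'] [0.1344886  0.50534886 0.63944839]
disc_grip [([0.505, 0.15, 0.021], 0.94)]
disc_notch [([0.502, 0.157, 0.022], 0.66)]
spindle_seat [([0.604, -0.12, 0.067], 0.96)]
pilot_top [([0.599, -0.119, 0.065], 0.97)]
lock_pin []
paring_chisel [([0.388, 0.046, 0.02], 0.69), ([0.5, 0.153, 0.022], 0.61)]
sanding_block [([0.726, 0.24, 0.039], 0.95), ([0.501, 0.152, 0.021], 0.73)]
oil_tin [([0.732, 0.114, 0.061], 0.92)]
side ['fx', 'fy', 'cx', 'cy', 'position', 'rotation', 'shot'] [ 0.60574664 -0.75555386  0.49382595]
disc_grip [([0.51, 0.127, 0.022], 0.9)]
disc_notch [([0.515, 0.127, 0.022], 0.98)]
spindle_seat [([0.628, -0.204, 0.067], 0.7)]
pilot_top [([0.626, -0.208, 0.062], 0.6)]
lock_pin []
paring_chisel [([0.394, -0.024, 0.013], 0.76)]
sanding_block [([0.724, 0.216, 0.037], 0.56)]
oil_tin [([0.75, 0.074, 0.059], 0.78)]
{'time': 0.9, 'joint_positions': array([-7.98130424e+01,  1.58072106e+01,  8.62224798e+01,  2.14572510e-04,
        7.79628712e+01, -6.93440292e+00]), 'qd': array([ 0.0047566 , -0.11617817, -0.1356133 , -0.04392648, -0.01535998,
        0.04823351]), 'joint_torque': array([ 3.95339366e-04, -4.16637719e+01, -2.46100563e+01, -8.41103956e-04,
        1.09408725e-05, -4.19546978e-06]), 'tool_pos': array([ 0.16926772, -0.54957328,  0.20004845]), 'tool_rot': array([[ 9.55683557e-01,  2.94395887e-01,  2.65660758e-05],
       [ 2.94395888e-01, -9.55683549e-01, -1.27131867e-04],
       [-1.20383373e-05,  1.29318779e-04, -9.99999992e-01]]), 'force': array([ 0.15922467, -0.47332216,  0.49412202]), 'torque': array([-0.0330296 , -0.01774662,  0.03650479]), 'grip_force': 0.0, 'finger_gap': 1.001878901242653}
```

View pics/scene0.png

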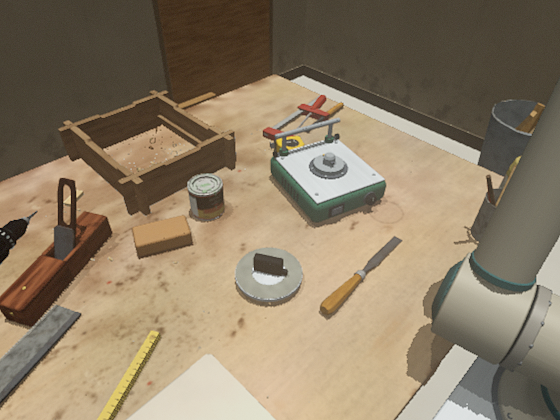

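View pics/side0.png

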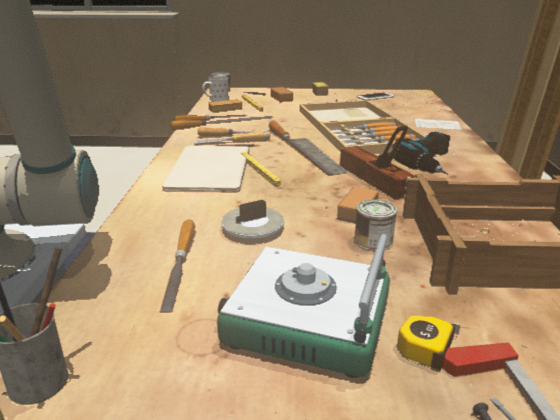

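The scene view shows the disc at about (268,275) with its bar and a small nose at the bar's right end (287,272). The machine is at (328,165) and the chisel lies between them. The side view shows the spindle at (306,275), the disc at (252,220), and the tool-rest bar at the back of the machine, on the right.

Run:
```python
from h import *
def circ(P):
    A=np.c_[2*P[:,:2],np.ones(len(P))]; s=np.linalg.lstsq(A,(P[:,:2]**2).sum(1),rcond=None)[0]
    return s[:2],np.sqrt(s[2]+s[0]**2+s[1]**2)
for n in ["scene","side"]:
    c=read_camera(n); w=cloud(c).reshape(-1,3); w=w[~np.isnan(w[:,0])]
    near=lambda x,y,r:w[np.hypot(w[:,0]-x,w[:,1]-y)<r]
    d=near(.505,.145,.1)
    pl=d[(d[:,2]>.014)&(d[:,2]<.03)]; bar=d[(d[:,2]>.053)&(d[:,2]<.07)]
    (cc,r),_,ang=(lambda e:(e[0],e[1],e[2]))(cv2.minAreaRect((bar[:,:2]*1000).astype(np.float32)))
    (pc,ps)=cv2.minEnclosingCircle((pl[:,:2]*1000).astype(np.float32))
    print(n,"plate",len(pl),np.round(pc,1),ps,"z",np.median(pl[:,2]))
    print("bar",len(bar),cv2.minAreaRect((bar[:,:2]*1000).astype(np.float32)),bar[:,2].max(), np.median(d[np.abs(d[:,2])<.01][:,2]))
    s=near(.6,-.125,.15)
    fl=s[(s[:,2]>.0755)&(s[:,2]<.085)&(np.hypot(s[:,0]-.604,s[:,1]+.12)<.06)]; pt=s[(s[:,2]>.0985)&(s[:,2]<.106)&(np.hypot(s[:,0]-.604,s[:,1]+.12)<.06)]
    dk=s[(s[:,2]>.06)&(s[:,2]<.072)]
    print("flange",len(fl),cv2.minEnclosingCircle((fl[:,:2]*1000).astype(np.float32)),np.median(fl[:,2]))
    print("post",len(pt),pt.mean(0) if len(pt) else 0, np.ptp(pt,0) if len(pt) else 0)
    print("deck",cv2.minAreaRect((dk[:,:2]*1000).astype(np.float32)),np.median(dk[:,2]))
    rb=s[(s[:,2]>.115)&(s[:,2]<.135)]; print("rest",len(rb),rb.mean(0) if len(rb) else 0)
```

```text
scene plate 2376 [511.4 144.6] 65.7316665649414 z 0.021757844109487445
bar 252 ((511.9759826660156, 145.9641876220703), (54.8157958984375, 19.102516174316406), 29.68091583251953) 0.06158158065130481 -0.0012925148085113358
flange 322 ((618.5138549804688, -148.21047973632812), 35.658565521240234) 0.07840330398517564
post 43 [ 0.61854481 -0.14763294  0.10047957] [0.02039955 0.02155553 0.00349007]
deck ((623.6669311523438, -150.7154998779297), (186.45045471191406, 207.45223999023438), 74.43172454833984) 0.06457001979773902
rest 295 [ 0.71349128 -0.16327127  0.12126163]
side plate 1283 [510.9 141.2] 66.62910461425781 z 0.022653644459394773
bar 169 ((512.6201782226562, 142.03085327148438), (56.610565185546875, 20.07903289794922), 28.23108673095703) 0.062425498076868424 -0.00026990696951340043
flange 641 ((618.3884887695312, -152.083251953125), 36.3618278503418) 0.07975008987301441
post 128 [ 0.61845505 -0.15350788  0.10112403] [0.02459824 0.02272204 0.00511292]
deck ((623.30517578125, -153.9749755859375), (188.32310485839844, 205.3736572265625), 73.31891632080078) 0.06578315847817956
rest 516 [ 0.71337613 -0.17399809  0.12431824]
```

Run:
```python
from h import *
c=read_camera("wrist"); print(np.round(c["hand_eye"],3),c["fx"],c["cx"],c["cy"])
c=read_camera("scene"); w=cloud(c)
for p in [(257,258),(280,268),(287,272),(286,270)]: print(p,np.round(w[p[1],p[0]],3))
```

```text
[[ 0.     0.953  0.302  0.077]
 [ 1.    -0.     0.    -0.   ]
 [ 0.001  0.302 -0.953 -0.174]
 [ 0.     0.     0.     1.   ]] 377.3263440286349 276.675242483318 208.76258684749612
(257, 258) [0.529 0.159 0.058]
(280, 268) [0.488 0.139 0.048]
(287, 272) [0.481 0.127 0.032]
(286, 270) [0.484 0.128 0.037]
```

>>> {"api": "arm_command", "payload": {"moves": [{"dz": -60,"grip": 1},{"dz": -90,"grip": 1},{"dx": 547,"dy": -249,"dz": -90,"wz": -2.566,"grip": 1},{"dx": 547,"dy": -249,"dz": -90,"wz": -2.566,"grip": 1},{"dx": 547,"dy": -249,"dz": -90,"wz": -2.566,"grip": 1},{"dx": 547,"dy": -249,"dz": -90,"wz": -2.566,"grip": 1},{"dx": 547,"dy": -249,"dz": -90,"wz": -2.566,"grip": 1},{"dx": 547,"dy": -249,"dz": -90,"wz": -2.566,"grip": 1},{"dx": 547,"dy": -249,"dz": -90,"wz": -2.566,"grip": 1},{"dx": 547,"dy": -249,"dz": -90,"wz": -2.566,"grip": 1},{"dx": 547,"dy": -249,"dz": -90,"wz": -2.566,"grip": 1},{"dx": 547,"dy": -249,"dz": -60,"wz": -2.566,"grip": 1}]}}

```text
$.moves[0]: bad value
```

>>> {"api": "arm_command", "payload": {"moves": [{"grip": 1,"dx": 0,"dy": 0,"dz": -60,"wx": 0,"wy": 0,"wz": 0},{"grip": 1,"dx": 0,"dy": 0,"dz": -90,"wx": 0,"wy": 0,"wz": 0},{"grip": 1,"dx": 547,"dy": -249,"dz": -90,"wx": 0,"wy": 0,"wz": -2.566},{"grip": 1,"dx": 547,"dy": -249,"dz": -90,"wx": 0,"wy": 0,"wz": -2.566},{"grip": 1,"dx": 547,"dy": -249,"dz": -90,"wx": 0,"wy": 0,"wz": -2.566},{"grip": 1,"dx": 547,"dy": -249,"dz": -90,"wx": 0,"wy": 0,"wz": -2.566},{"grip": 1,"dx": 547,"dy": -249,"dz": -90,"wx": 0,"wy": 0,"wz": -2.566},{"grip": 1,"dx": 547,"dy": -249,"dz": -90,"wx": 0,"wy": 0,"wz": -2.566},{"grip": 1,"dx": 547,"dy": -249,"dz": -90,"wx": 0,"wy": 0,"wz": -2.566},{"grip": 1,"dx": 547,"dy": -249,"dz": -90,"wx": 0,"wy": 0,"wz": -2.566},{"grip": 1,"dx": 547,"dy": -249,"dz": -90,"wx": 0,"wy": 0,"wz": -2.566},{"grip": 1,"dx": 547,"dy": -249,"dz": -90,"wx": 0,"wy": 0,"wz": -2.566}]}}

```text
time: 2.6
tool_pos: [0.6206, -0.1481, 0.2896]
tool_rot: [[-0.574, 0.819, 0.0], [0.819, 0.574, 0.0], [0.0, 0.0, -1.0]]
force: [0.1, -0.6, 0.4]
finger_gap: 1.001
grip_force: 0.0
```

>>> {"api": "arm_command", "payload": {"moves": [{"grip": 1,"dx": 0,"dy": 0,"dz": 45,"wx": 0,"wy": 0,"wz": -0.18},{"grip": 1,"dx": 0,"dy": 0,"dz": 80,"wx": 0,"wy": 0,"wz": -0.36},{"grip": 1,"dx": 0,"dy": 0,"dz": 90,"wx": 0,"wy": 0,"wz": -0.54},{"grip": 1,"dx": 0,"dy": 0,"dz": 90,"wx": 0,"wy": 0,"wz": -0.68},{"grip": 1,"dx": 0,"dy": 0,"dz": 90,"wx": 0,"wy": 0,"wz": -0.68},{"grip": 1,"dx": 0,"dy": 0,"dz": 90,"wx": 0,"wy": 0,"wz": -0.68}]}}

```text
time: 3.35
tool_pos: [0.6189, -0.1506, 0.2003]
tool_rot: [[-0.958, 0.286, 0.0], [0.286, 0.958, -0.0], [-0.001, -0.0, -1.0]]
force: [0.0, -0.1, 1.0]
finger_gap: 1.0
grip_force: 0.0
```

```bash
cat > spin.py <<'E'
from h import *
st=sensors.read_state(); c=read_camera("wrist"); save(c,"w1.png")
cv2.imwrite("pics/w1c.png",cv2.resize(c["image"][90:330,130:430,::-1],None,fx=2.5,fy=2.5,interpolation=cv2.INTER_CUBIC))
np.savez("w1.npz",z=c["z_map"],im=c["image"],fx=c["fx"],fy=c["fy"],cx=c["cx"],cy=c["cy"],H=c["hand_eye"],R=st["tool_rot"],p=st["tool_pos"])
w=cloud(c,st).reshape(-1,3); w=w[~np.isnan(w[:,0])]
print(st["tool_pos"],st["tool_rot"])
s=w[np.hypot(w[:,0]-.6185,w[:,1]+.151)<.055]
m=lambda a,b:s[(s[:,2]>a)&(s[:,2]<b)]
print(np.histogram(s[:,2],np.arange(.06,.108,.002)))
fl=m(.0765,.083); pt=m(.099,.106)
print("flange",cv2.minEnclosingCircle((fl[:,:2]*1000).astype(np.float32)),"post",len(pt),cv2.minEnclosingCircle((pt[:,:2]*1000).astype(np.float32)),pt.mean(0))
for q in ["spindle_seat","pilot_top","lock_pin"]:
    r=spotter.recognise(c,q); print(q,[(np.round(d["at"],4).tolist(),round(d["score"],2)) for d in r[:2]])
ctr=np.array(cv2.minEnclosingCircle((pt[:,:2]*1000).astype(np.float32))[0])/1000
l=m(.088,.0955); d=l[:,:2]-ctr; r=np.hypot(*d.T); k=(r>.0155)&(r<.023); a=np.degrees(np.arctan2(d[k,1],d[k,0]))%360
print("lug",k.sum(),np.median(a),np.percentile(a,[5,95]),r[k].max())
E
python3 spin.py
```

```text
[ 0.61886844 -0.15064867  0.20026049] [[-9.58307352e-01  2.85739038e-01  4.70912276e-04]
 [ 2.85738931e-01  9.58307458e-01 -2.82612042e-04]
 [-5.32032039e-04 -1.36271227e-04 -9.99999849e-01]]
(array([   0,    2, 1316, 2599, 1837, 1282,   59,   26,   23, 1565, 3065,
         71,   34,   14,   13,   23,  112,   40,  136,  180,  306,  376,
          5]), array([0.06 , 0.062, 0.064, 0.066, 0.068, 0.07 , 0.072, 0.074, 0.076,
       0.078, 0.08 , 0.082, 0.084, 0.086, 0.088, 0.09 , 0.092, 0.094,
       0.096, 0.098, 0.1  , 0.102, 0.104, 0.106]))
flange ((619.7420043945312, -150.8563690185547), 35.890113830566406) post 766 ((619.1444091796875, -150.88612365722656), 12.833184242248535) [ 0.61898056 -0.15062123  0.1017931 ]
spindle_seat [([0.6052, -0.1473, 0.0638], 0.93)]
pilot_top [([0.6098, -0.1515, 0.0655], 0.7)]
lock_pin [([0.6425, -0.1676, 0.0823], 0.63)]
lug 90 153.92076300497052 [141.27129213 167.00528301] 0.020616866345586717
```

View pics/w1c.png

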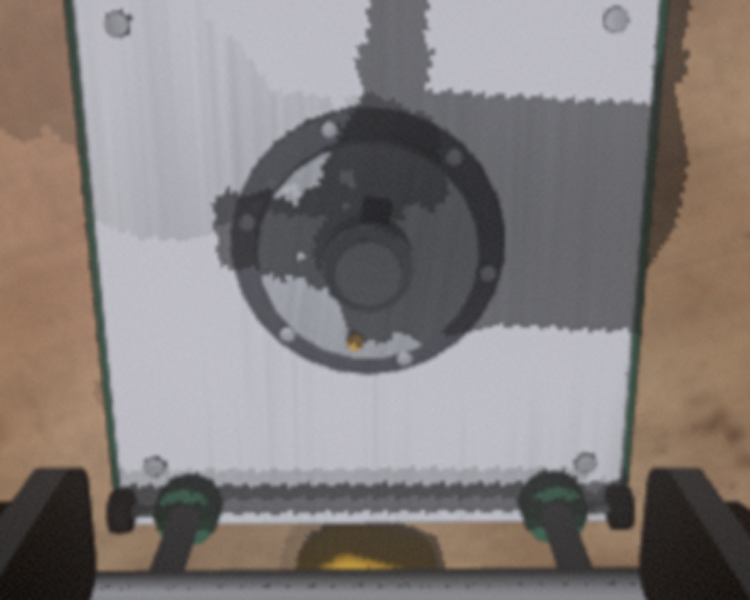

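The wrist view shows the lug at the post's front, at (376,208) in the crop, and the brass pin opposite at (355,341). That puts the lug at about 155° world yaw. Next I move over the disc.

>>> {"api": "arm_command", "payload": {"moves": [{"grip": 1,"dx": 37,"dy": 50,"dz": 0,"wx": 0,"wy": 0,"wz": -0.16},{"grip": 1,"dx": 74,"dy": 100,"dz": 0,"wx": 0,"wy": 0,"wz": -0.32},{"grip": 1,"dx": 111,"dy": 150,"dz": 0,"wx": 0,"wy": 0,"wz": -0.48},{"grip": 1,"dx": 148,"dy": 200,"dz": 10,"wx": 0,"wy": 0,"wz": -0.64},{"grip": 1,"dx": 180,"dy": 240,"dz": 30,"wx": 0,"wy": 0,"wz": -0.796},{"grip": 1,"dx": 187,"dy": 251,"dz": 50,"wx": 0,"wy": 0,"wz": -0.796},{"grip": 1,"dx": 187,"dy": 251,"dz": 60,"wx": 0,"wy": 0,"wz": -0.796},{"grip": 1,"dx": 187,"dy": 251,"dz": 60,"wx": 0,"wy": 0,"wz": -0.796},{"grip": 1,"dx": 187,"dy": 251,"dz": 60,"wx": 0,"wy": 0,"wz": -0.796}]}}

```text
time: 4.68
tool_pos: [0.5118, 0.1423, 0.1406]
tool_rot: [[-0.874, -0.485, 0.001], [-0.485, 0.874, -0.0], [-0.001, -0.001, -1.0]]
force: [0.1, 0.1, 0.4]
finger_gap: 0.998
grip_force: 0.0
```

Run:
```python
from h import *
st=sensors.read_state(); c=read_camera("wrist"); save(c,"w2.png")
W=cloud(c,st); w=W.reshape(-1,3); w=w[~np.isnan(w[:,0])]
R=np.array(st["tool_rot"]); p=np.array(st["tool_pos"]); print(p,R[:,0],"yaw",np.degrees(np.arctan2(R[1,0],R[0,0]))%360)
s=w[np.hypot(w[:,0]-.5115,w[:,1]-.143)<.08]
bar=s[(s[:,2]>.056)&(s[:,2]<.068)]; pl=s[(s[:,2]>.016)&(s[:,2]<.03)]
mr=cv2.minAreaRect((bar[:,:2]*1000).astype(np.float32)); print(mr,np.median(bar[:,2]))
print(cv2.minEnclosingCircle((pl[:,:2]*1000).astype(np.float32)),np.median(pl[:,2]))
d=R.T@(np.r_[np.array(mr[0])/1000,0]-p); print("tool offset mm",d*1000)
# spindle pin
f=np.load("w1.npz"); c1=dict(z_map=f["z"],fx=f["fx"],fy=f["fy"],cx=f["cx"],cy=f["cy"],hand_eye=f["H"]); w1=cloud(c1,dict(tool_rot=f["R"],tool_pos=f["p"]))
h=cv2.cvtColor(f["im"],cv2.COLOR_RGB2HSV)
m=(h[...,0]>8)&(h[...,0]<30)&(h[...,1]>110)&(np.hypot(w1[...,0]-.619,w1[...,1]+.151)<.036)
q=np.nanmean(w1[m],0); print("pin",m.sum(),q,np.hypot(q[0]-.6192,q[1]+.1508),np.degrees(np.arctan2(q[1]+.1508,q[0]-.6192))+180)
```

```text
[0.51175733 0.1423231  0.14063751] [-0.87435627 -0.48528309 -0.00119949] yaw 209.0310443156613
((513.0050048828125, 143.86126708984375), (54.712242126464844, 19.363182067871094), 31.26337432861328) 0.060483976628858405
((512.8012084960938, 143.8205108642578), 65.0782699584961) 0.02339800780064477
tool offset mm [ -1.66865968   0.85967639 140.63893095]
pin 1161 [ 0.60909328 -0.14203822  0.30793495] 0.013375894756301328 319.0771211103699
```

View pics/w2.png

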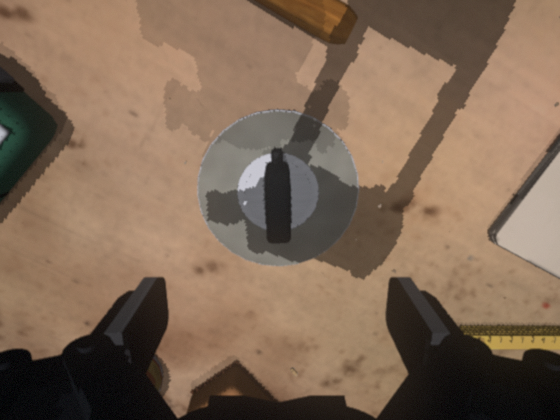

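The disc is directly below with its nose up at (277,152), towards tool +x. I descend and grip.

>>> {"api": "arm_command", "payload": {"moves": [{"grip": 1,"dx": -1.7,"dy": 1,"dz": 40,"wx": 0,"wy": 0,"wz": -0.02},{"grip": 1,"dx": -1.7,"dy": 1,"dz": 75,"wx": 0,"wy": 0,"wz": -0.02},{"grip": 1,"dx": -1.7,"dy": 1,"dz": 98,"wx": 0,"wy": 0,"wz": -0.02},{"grip": 1,"dx": -1.7,"dy": 1,"dz": 108,"wx": 0,"wy": 0,"wz": -0.02},{"grip": 1,"dx": -1.7,"dy": 1,"dz": 109,"wx": 0,"wy": 0,"wz": -0.02},{"grip": -1,"dx": -1.7,"dy": 1,"dz": 109,"wx": 0,"wy": 0,"wz": -0.02},{"grip": -1,"dx": -1.7,"dy": 1,"dz": 109,"wx": 0,"wy": 0,"wz": -0.02},{"grip": -1,"dx": -1.7,"dy": 1,"dz": 109,"wx": 0,"wy": 0,"wz": -0.02},{"grip": -1,"dx": -1.7,"dy": 1,"dz": 109,"wx": 0,"wy": 0,"wz": -0.02},{"grip": -1,"dx": -1.7,"dy": 1,"dz": 109,"wx": 0,"wy": 0,"wz": -0.02},{"grip": -1,"dx": -1.7,"dy": 1,"dz": 109,"wx": 0,"wy": 0,"wz": -0.02}]}}

```text
time: 6.1
tool_pos: [0.5116, 0.1449, 0.031]
tool_rot: [[-0.864, -0.504, -0.0], [-0.504, 0.864, -0.0], [0.0, -0.0, -1.0]]
force: [-0.1, -0.4, -0.4]
finger_gap: 0.004
grip_force: 0.0
```

Run:
```python
from h import *
print(sensors.read_state()["finger_gap"],sensors.read_state()["grip_force"])
c=read_camera("wrist"); d=read_camera("side"); e=read_camera("scene")
a=cv2.resize(d["image"][130:270,180:340],(400,350)); b=cv2.resize(e["image"][210:320,210:330],(382,350))
cv2.imwrite("pics/m.png",np.hstack([a,b])[:,:,::-1]); save(c,"w3.png")
```

```text
0.003595783020723395 0.0
```

View pics/m.png

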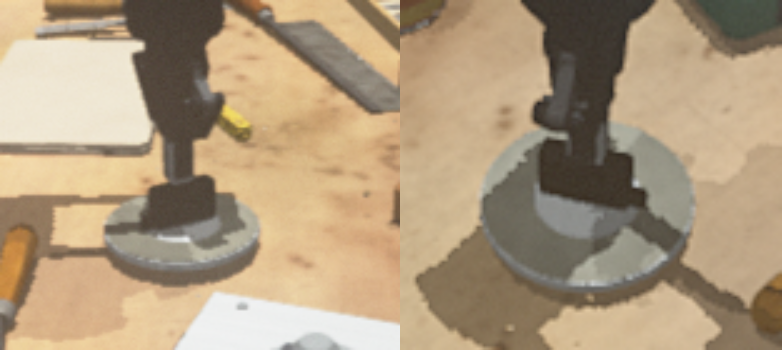

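View pics/w3.png

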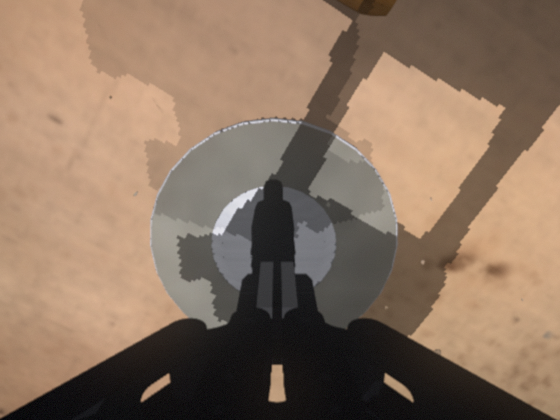

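Run:
```python
from h import *
st=sensors.read_state(); R=np.array(st["tool_rot"]); p=np.array(st["tool_pos"]); print(p, st["joint_positions"])
c=read_camera("wrist"); W=cloud(c,st)
T=(W-p)@R*1000
for u,v in [(272,190),(272,210),(272,250),(262,270),(287,270),(262,300),(287,300),(275,300),(250,300),(305,300)]: print((u,v),"tool",np.round(T[v,u],1),"world",np.round(W[v,u],4))
for n in ["scene","side"]:
    c=read_camera(n); W=cloud(c); w=W.reshape(-1,3)
    q=np.array(c["rotation"]).T@(p-np.array(c["position"])); print(n,"TCP px",c["cx"]-c["fx"]*q[0]/q[2],c["cy"]+c["fy"]*q[1]/q[2])
    s=w[np.hypot(w[:,0]-.512,w[:,1]-.144)<.08]; pl=s[(s[:,2]>.016)&(s[:,2]<.03)]
    print(cv2.minEnclosingCircle((pl[:,:2]*1000).astype(np.float32)))
    s=w[np.hypot(w[:,0]-.512,w[:,1]-.144)<.035]
    t=(s-p)@R*1000
    for a in range(28,100,6):
        k=(s[:,2]*1000>a)&(s[:,2]*1000<a+6)
        if k.sum()>2: print(a,k.sum(),"x",np.round(np.percentile(t[k,0],[2,98]),1),"y",np.round(np.percentile(t[k,1],[2,98]),1))
```

```text
[0.51163455 0.14485966 0.03094102] [ 8.31368177e+00  2.08524013e+01  1.05549428e+02 -7.39859971e-03
  5.36031399e+01 -1.11947916e+02]
(272, 190) tool [33.5 -1.9 -7.7] world [0.4837 0.1263 0.0386]
(272, 210) tool [ 26.8  -1.9 -16.6] world [0.4894 0.1297 0.0476]
(272, 250) tool [ 13.8  -1.8 -30.4] world [0.5006 0.1364 0.0613]
(262, 270) tool [ 11.1  -5.5 -43.2] world [0.5048 0.1346 0.0741]
(287, 270) tool [ 11.    4.1 -43. ] world [0.5    0.1429 0.074 ]
(262, 300) tool [ 10.8  -4.7 -64.4] world [0.5047 0.1354 0.0954]
(287, 300) tool [ 11.9   3.5 -66.2] world [0.4996 0.1419 0.0972]
(275, 300) tool [ 11.4  -0.4 -65.4] world [0.502  0.1388 0.0963]
(250, 300) tool [  7.5  -9.1 -58.9] world [0.5097 0.1332 0.0899]
(305, 300) tool [  7.2  10.  -58.4] world [0.5004 0.1499 0.0894]
scene TCP px 269.0043773023361 268.6447231131444
((511.7491149902344, 145.23565673828125), 65.81170654296875)
28 65 x [-27.   33.4] y [2.  9.4]
34 84 x [-26.2  34.1] y [-3.5  9.3]
40 60 x [-26.6  26.2] y [-2.3  9.8]
46 61 x [-26.8  26.1] y [3.8 9.3]
52 91 x [-27.3  26. ] y [-8.6  9.7]
58 111 x [-26.5  24.3] y [-7.2  8.8]
64 12 x [-9.4 11.1] y [ 0.5 13. ]
70 29 x [-9.5 11.4] y [-1.  14.8]
76 27 x [-7.7 11.4] y [-0.3 15.7]
82 25 x [-5.5 11.3] y [ 0.3 15.5]
88 9 x [-3.  11.2] y [-0.2 14.8]
side TCP px 252.1434460218784 215.3197001319965
((510.8011779785156, 142.28977966308594), 66.71280670166016)
28 72 x [-24.4  33. ] y [-11.9  -3.3]
34 72 x [-24.4  32.6] y [-12.2   2.5]
40 72 x [-24.8  28.9] y [-13.    3.1]
46 70 x [-25.1  28.6] y [-12.4  -1.2]
52 84 x [-25.1  27.7] y [-12.    2.3]
58 92 x [-25.9  26.7] y [-11.7   5.3]
64 19 x [-4.8 13.8] y [-10.1   3.6]
70 34 x [-3.7 13.2] y [-14.3   3.5]
76 30 x [-3.9 14. ] y [-15.5   5.4]
82 34 x [-4.3 13.3] y [-13.8   4.6]
88 34 x [-4.3 13.7] y [-14.2   7.7]
94 36 x [-4.9 13.6] y [-14.2   9.7]
```

The jaws reported fully shut, yet they show inside the bar with no grip force. I reopen and close again slowly at a slightly greater height.

>>> {"api": "arm_command", "payload": {"moves": [{"grip": 1,"dx": 0,"dy": 0,"dz": 0,"wx": 0,"wy": 0,"wz": 0},{"grip": 1,"dx": 0,"dy": 0,"dz": 0,"wx": 0,"wy": 0,"wz": 0},{"grip": 1,"dx": 0,"dy": 0,"dz": 0,"wx": 0,"wy": 0,"wz": 0},{"grip": 0,"dx": 0,"dy": 0,"dz": -2,"wx": 0,"wy": 0,"wz": 0},{"grip": -0.2,"dx": 0,"dy": 0,"dz": -2,"wx": 0,"wy": 0,"wz": 0},{"grip": -0.4,"dx": 0,"dy": 0,"dz": -2,"wx": 0,"wy": 0,"wz": 0},{"grip": -0.5,"dx": 0,"dy": 0,"dz": -2,"wx": 0,"wy": 0,"wz": 0},{"grip": -0.6,"dx": 0,"dy": 0,"dz": -2,"wx": 0,"wy": 0,"wz": 0},{"grip": -0.7,"dx": 0,"dy": 0,"dz": -2,"wx": 0,"wy": 0,"wz": 0},{"grip": -0.7,"dx": 0,"dy": 0,"dz": -2,"wx": 0,"wy": 0,"wz": 0}]}}

```text
time: 7.65
tool_pos: [0.5117, 0.1449, 0.033]
tool_rot: [[-0.864, -0.504, -0.0], [-0.504, 0.864, -0.0], [0.0, -0.0, -1.0]]
force: [0.3, 0.0, 0.2]
finger_gap: 0.151
grip_force: 0.0
```

Run:
```python
from h import *
st=sensors.read_state(); print({k:np.round(st[k],3) for k in ("time","finger_gap","grip_force","force","tool_pos")})
c=read_camera("wrist")
cv2.imwrite("pics/w4.png",c["image"][100:400,100:450,::-1])
```

```text
{'time': np.float64(7.65), 'finger_gap': np.float64(0.151), 'grip_force': np.float64(0.0), 'force': array([0.264, 0.003, 0.159]), 'tool_pos': array([0.512, 0.145, 0.033])}
```

View pics/w4.png

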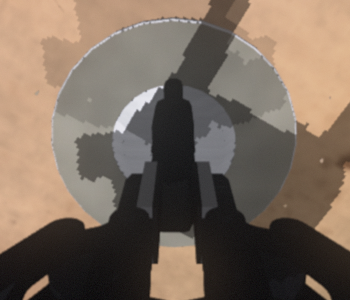

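```bash
cat > pads.py <<'E'
from h import *
st=sensors.read_state(); R=np.array(st["tool_rot"]); p=np.array(st["tool_pos"])
print("gap",st["finger_gap"],"gf",st["grip_force"],"F",np.round(st["force"],2),"T",np.round(st["torque"],2),"tcp",np.round(p,4))
c=read_camera("wrist"); T=(cloud(c,st)-p)@R*1000; t=T.reshape(-1,3)
for z in (-60,-50,-40,-30,-25,-20):
    k=(np.abs(t[:,2]-z)<4)&(np.abs(t[:,1])<30)&(np.abs(t[:,0])<40)
    y=t[k,1]; n=y[y<0]; q=y[y>0]
    print(z,k.sum(),"neg",np.round(np.percentile(n,[2,50,98]),1) if len(n) else "","pos",np.round(np.percentile(q,[2,50,98]),1) if len(q) else "","x",np.round(np.percentile(t[k,0],[5,95]),1) if k.sum() else "")
E
python3 pads.py
```

```text
gap 0.15130617594967052 gf 0.0 F [-0.99  0.01  0.56] T [-0.01  0.03 -0.01] tcp [0.5117 0.1449 0.033 ]
-60 973 neg [-19.6 -11.1  -6.3] pos [ 6.5 11.5 19.8] x [-3.6 11.6]
-50 834 neg [-19.6 -11.8  -6.3] pos [ 6.5 12.1 19.7] x [-0.9 11.6]
-40 588 neg [-19.  -11.   -6.3] pos [ 6.5 11.1 19.2] x [-4.2 11.6]
-30 3632 neg [-9.3 -3.8 -0.1] pos [0.3 3.3 6.5] x [-24.1  23.6]
-25 3973 neg [-10.2  -4.   -0.1] pos [0.3 3.5 7.2] x [-24.   25.4]
-20 289 neg [-11.1  -5.6  -0.1] pos [0.3 4.2 8. ] x [10.3 26.7]
```

>>> {"api": "arm_command", "payload": {"moves": [{"grip": -0.8,"dx": 0,"dy": 0,"dz": 0,"wx": 0,"wy": 0,"wz": 0},{"grip": -0.8,"dx": 0,"dy": 0,"dz": 0,"wx": 0,"wy": 0,"wz": 0},{"grip": -0.8,"dx": 0,"dy": 0,"dz": 0,"wx": 0,"wy": 0,"wz": 0}]}}

```text
time: 8.12
tool_pos: [0.5117, 0.1449, 0.033]
tool_rot: [[-0.864, -0.504, 0.0], [-0.504, 0.864, -0.0], [0.0, -0.0, -1.0]]
force: [-0.6, 0.6, 0.4]
finger_gap: 0.103
grip_force: 0.0
```

```bash
python3 pads.py
```

```text
gap 0.10256970194319813 gf 0.0 F [-0.62  0.56  0.38] T [-0.    0.   -0.01] tcp [0.5117 0.1449 0.033 ]
-60 902 neg [-17.5  -9.6  -4.2] pos [ 4.4  9.9 17.7] x [ 6.3 11.6]
-50 844 neg [-17.5  -9.9  -4.2] pos [ 4.4  9.8 17.6] x [-0.2 11.6]
-40 590 neg [-16.7  -8.9  -4.1] pos [ 4.4  9.3 17. ] x [-5.2 11.6]
-30 2953 neg [-9.4 -3.1 -0.1] pos [0.3 2.6 6.2] x [-23.9  24. ]
-25 3282 neg [-10.3  -3.3  -0.1] pos [0.3 2.9 7.2] x [-23.4  25.6]
-20 287 neg [-11.1  -5.8  -0.1] pos [0.3 4.6 8. ] x [ 9.5 26.6]
```

>>> {"api": "arm_command", "payload": {"moves": [{"grip": -0.2,"dx": 0,"dy": 0,"dz": 0,"wx": 0,"wy": 0,"wz": 0},{"grip": -0.2,"dx": 0,"dy": 0,"dz": 0,"wx": 0,"wy": 0,"wz": 0},{"grip": -0.2,"dx": 0,"dy": 0,"dz": 0,"wx": 0,"wy": 0,"wz": 0},{"grip": -0.2,"dx": 0,"dy": 0,"dz": 0,"wx": 0,"wy": 0,"wz": 0}]}}

```text
time: 8.68
tool_pos: [0.5117, 0.1449, 0.033]
tool_rot: [[-0.864, -0.504, 0.0], [-0.504, 0.864, -0.0], [-0.0, -0.0, -1.0]]
force: [0.0, 0.9, -0.4]
finger_gap: 0.396
grip_force: 0.0
```

Run:
```python
from h import *
st=sensors.read_state(); R=np.array(st["tool_rot"]); p=np.array(st["tool_pos"]); print(st["finger_gap"])
ims=[]
for n in ["wrist","scene","side"]:
    c=read_camera(n); W=cloud(c,st); T=(W-p)@R*1000; t=T.reshape(-1,3)
    for sg in (-1,1):
        k=(sg*t[:,1]>13)&(sg*t[:,1]<45)&(np.abs(t[:,0])<14)&(t[:,2]<3)&(t[:,2]>-120)
        if k.sum(): print(n,sg,k.sum(),"tip z",np.round(np.percentile(t[k,2],[90,97,100]),1),"y",np.round(np.percentile(t[k,1],[2,50,98]),1),"hist",np.histogram(t[k,2],np.arange(-60,5,6))[0])
    ims.append(c["image"])
cv2.imwrite("pics/w5.png",np.hstack([cv2.resize(ims[1][200:320,205:335],(400,369)),cv2.resize(ims[2][130:250,180:310],(400,369))])[:,:,::-1])
```

```text
0.3958743805808497
wrist -1 9991 tip z [-53.9 -42.1 -32.1] y [-44.7 -34.4 -16.9] hist [443 385 330 243  52   0   0   0   0   0]
wrist 1 9887 tip z [-53.8 -41.9 -31.5] y [17.1 34.4 44.7] hist [436 386 322 244  56   0   0   0   0   0]
scene -1 89 tip z [-35.9 -32.2 -30.9] y [-26.3 -16.8 -14.4] hist [ 7 10 14 13 10  0  0  0  0  0]
scene 1 231 tip z [-41.5 -35.4 -31.5] y [16.7 26.6 41.7] hist [21 27 30 17  8  0  0  0  0  0]
side -1 302 tip z [-40.8 -33.3   0.1] y [-44.  -26.4 -15.7] hist [36 33 31 17 19  0  0  0  0  0]
side 1 219 tip z [-39.  -35.1 -31.6] y [14.8 19.1 43.2] hist [20 23 23 19 10  0  0  0  0  0]
```

View pics/w5.png

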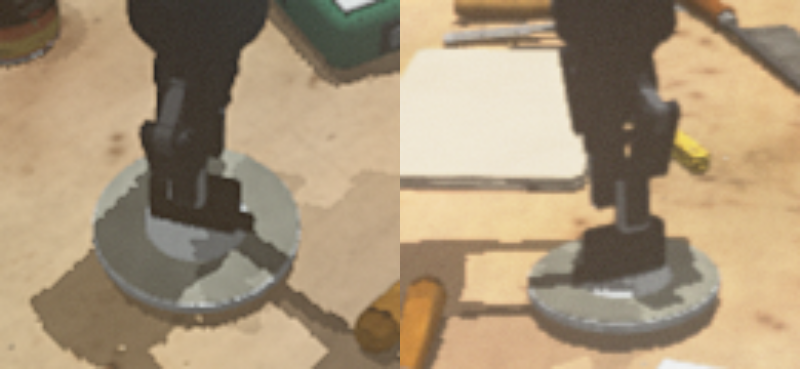

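All three cameras put the real fingertips about 31 mm behind the reported TCP; the view shows the open pads just above the bar's top. I go 30 mm lower and grip.

>>> {"api": "arm_command", "payload": {"moves": [{"grip": -0.2,"dx": 0,"dy": -0.5,"dz": 12,"wx": 0,"wy": 0,"wz": 0},{"grip": -0.2,"dx": 0,"dy": -0.5,"dz": 22,"wx": 0,"wy": 0,"wz": 0},{"grip": -0.2,"dx": 0,"dy": -0.5,"dz": 28,"wx": 0,"wy": 0,"wz": 0},{"grip": -0.2,"dx": 0,"dy": -0.5,"dz": 30,"wx": 0,"wy": 0,"wz": 0},{"grip": -0.3,"dx": 0,"dy": -0.5,"dz": 30,"wx": 0,"wy": 0,"wz": 0},{"grip": -1,"dx": 0,"dy": -0.5,"dz": 30,"wx": 0,"wy": 0,"wz": 0},{"grip": -1,"dx": 0,"dy": -0.5,"dz": 30,"wx": 0,"wy": 0,"wz": 0},{"grip": -1,"dx": 0,"dy": -0.5,"dz": 30,"wx": 0,"wy": 0,"wz": 0},{"grip": -1,"dx": 0,"dy": -0.5,"dz": 30,"wx": 0,"wy": 0,"wz": 0}]}}

```text
time: 9.95
tool_pos: [0.5123, 0.1445, 0.0034]
tool_rot: [[-0.864, -0.504, 0.001], [-0.504, 0.864, -0.0], [-0.001, -0.001, -1.0]]
force: [0.6, -0.7, 2.8]
finger_gap: 0.198
grip_force: 59.2
```

```bash
python3 pads.py
```

```text
gap 0.19791522684829754 gf 59.15771484375 F [ 0.59 -0.69  2.8 ] T [-0.05 -0.   -0.04] tcp [0.5123 0.1445 0.0034]
-60 6541 neg [-19.8  -4.4  -0.1] pos [ 0.3  4.7 20.2] x [-23.   23.1]
-50 1181 neg [-21.5 -10.7  -0.4] pos [ 0.6 11.2 21.7] x [ 6.8 26.8]
-40 764 neg [-21.  -11.   -0.3] pos [ 0.5 11.2 21.1] x [ 6.9 26.8]
-30 609 neg [-8.2 -2.8 -0.1] pos [0.3 3.1 8.6] x [25.4 36.5]
-25 3178 neg [-27.  -17.4  -4.2] pos [ 4.6 17.7 27.4] x [ 0.  34.1]
-20 9270 neg [-29.7 -19.4  -3.5] pos [ 3.7 19.5 29.7] x [-0.  38.6]
```

Gripped: gap 0.198 and 59 N. I lift and carry the disc to above the spindle, turning towards 154°.

>>> {"api": "arm_command", "payload": {"moves": [{"grip": -1,"dx": 0,"dy": 0,"dz": -15,"wx": 0,"wy": 0,"wz": 0},{"grip": -1,"dx": 0,"dy": 0,"dz": -50,"wx": 0,"wy": 0,"wz": 0},{"grip": -1,"dx": 0,"dy": 0,"dz": -100,"wx": 0,"wy": 0,"wz": 0},{"grip": -1,"dx": 3,"dy": -15,"dz": -145,"wx": 0,"wy": 0,"wz": 0.05},{"grip": -1,"dx": 10,"dy": -55,"dz": -155,"wx": 0,"wy": 0,"wz": 0.2},{"grip": -1,"dx": 19,"dy": -105,"dz": -155,"wx": 0,"wy": 0,"wz": 0.35},{"grip": -1,"dx": 28,"dy": -155,"dz": -155,"wx": 0,"wy": 0,"wz": 0.5},{"grip": -1,"dx": 37,"dy": -205,"dz": -155,"wx": 0,"wy": 0,"wz": 0.65},{"grip": -1,"dx": 46,"dy": -250,"dz": -155,"wx": 0,"wy": 0,"wz": 0.8},{"grip": -1,"dx": 52,"dy": -285,"dz": -155,"wx": 0,"wy": 0,"wz": 0.92},{"grip": -1,"dx": 56,"dy": -305,"dz": -155,"wx": 0,"wy": 0,"wz": 0.983},{"grip": -1,"dx": 56.5,"dy": -309,"dz": -155,"wx": 0,"wy": 0,"wz": 0.983}]}}

```text
time: 11.5
tool_pos: [0.6185, -0.1513, 0.1576]
tool_rot: [[-0.898, 0.44, -0.001], [0.44, 0.898, 0.001], [0.001, 0.0, -1.0]]
force: [-0.4, 1.2, -3.9]
finger_gap: 0.203
grip_force: 59.1
```

>>> {"api": "arm_command", "payload": {"moves": [{"grip": -1,"dx": 0,"dy": 0,"dz": 0,"wx": 0,"wy": 0,"wz": 0},{"grip": -1,"dx": 0,"dy": 0,"dz": 0,"wx": 0,"wy": 0,"wz": 0}]}}

```text
time: 11.75
tool_pos: [0.6183, -0.1493, 0.1581]
tool_rot: [[-0.899, 0.438, -0.001], [0.438, 0.899, 0.001], [0.001, 0.0, -1.0]]
force: [0.1, -0.1, -4.0]
finger_gap: 0.199
grip_force: 59.1
```

```bash
cat > held.py <<'E'
from h import *
st=sensors.read_state(); R=np.array(st["tool_rot"]); p=np.array(st["tool_pos"]); 
print("tcp",np.round(p,4),"yaw",np.degrees(np.arctan2(R[1,0],R[0,0]))%360,"F",np.round(st["force"],1),"T",np.round(st["torque"],2),"gap",round(st["finger_gap"],3))
from scipy.optimize import least_squares
import sys
for n in ["wrist","scene","side"]:
    c=read_camera(n); W=cloud(c,st); T=(W-p)@R*1000
    z0=-20-0
    m=(np.abs(T[...,2]+20)<6)&(np.hypot(T[...,0],T[...,1])<75)
    P=T[m]; 
    # outer rim: farthest point per angle bin
    a=np.degrees(np.arctan2(P[:,1],P[:,0]))//6; r=np.hypot(P[:,0],P[:,1])
    E=np.array([P[a==b][np.argmax(r[a==b])] for b in np.unique(a) if (a==b).sum()>3])
    E=E[np.hypot(E[:,0],E[:,1])>60]
    f=least_squares(lambda s:np.hypot(E[:,0]-s[0],E[:,1]-s[1])-65,[0,0],loss="soft_l1")
    pl=P[np.hypot(P[:,0],P[:,1])>42]; A=np.c_[pl[:,:2],np.ones(len(pl))]; co=np.linalg.lstsq(A,pl[:,2],rcond=None)[0]
    print(n,len(E),"disc centre in tool",np.round(f.x,2),"tilt",np.round(co[:2],3),"ztop",round(co[2],1))
E
python3 held.py
```

```text
tcp [ 0.6183 -0.1493  0.1581] yaw 154.05094894091394 F [ 0.1 -0.1 -4. ] T [ 0.06  0.02 -0.04] gap 0.199
wrist 46 disc centre in tool [-0.1 -0.1] tilt [-0.  0.] ztop -20.0
scene 53 disc centre in tool [1.52 1.1 ] tilt [0.006 0.003] ztop -18.1
side 50 disc centre in tool [ 0.27 -2.45] tilt [-0.006 -0.012] ztop -19.4
```

>>> {"api": "arm_command", "payload": {"moves": [{"grip": -1,"dx": -1.2,"dy": -1,"dz": 15,"wx": 0,"wy": 0,"wz": 0},{"grip": -1,"dx": -1.2,"dy": -1,"dz": 30,"wx": 0,"wy": 0,"wz": 0},{"grip": -1,"dx": -1.2,"dy": -1,"dz": 40,"wx": 0,"wy": 0,"wz": 0},{"grip": -1,"dx": -1.2,"dy": -1,"dz": 46,"wx": 0,"wy": 0,"wz": 0},{"grip": -1,"dx": -1.2,"dy": -1,"dz": 48,"wx": 0,"wy": 0,"wz": 0},{"grip": -1,"dx": -1.2,"dy": -1,"dz": 48,"wx": 0,"wy": 0,"wz": 0}]}}

```text
time: 12.65
tool_pos: [0.6197, -0.1524, 0.1101]
tool_rot: [[-0.898, 0.439, 0.0], [0.439, 0.898, -0.0], [-0.0, -0.0, -1.0]]
force: [0.1, -0.4, -3.2]
finger_gap: 0.197
grip_force: 59.2
```

>>> {"api": "arm_command", "payload": {"moves": [{"grip": -1,"dx": 0,"dy": 0,"dz": 1,"wx": 0,"wy": 0,"wz": 0},{"grip": -1,"dx": 0,"dy": 0,"dz": 2,"wx": 0,"wy": 0,"wz": 0},{"grip": -1,"dx": 0,"dy": 0,"dz": 3,"wx": 0,"wy": 0,"wz": 0},{"grip": -1,"dx": 0,"dy": 0,"dz": 4,"wx": 0,"wy": 0,"wz": 0},{"grip": -1,"dx": 0,"dy": 0,"dz": 5,"wx": 0,"wy": 0,"wz": 0},{"grip": -1,"dx": 0,"dy": 0,"dz": 5,"wx": 0,"wy": 0,"wz": 0}]}}

```text
time: 13.4
tool_pos: [0.6194, -0.1523, 0.1049]
tool_rot: [[-0.898, 0.439, -0.0], [0.439, 0.898, -0.0], [0.0, -0.0, -1.0]]
force: [1.2, 0.9, -3.4]
finger_gap: 0.197
grip_force: 59.2
```

>>> {"api": "arm_command", "payload": {"moves": [{"grip": -1,"dx": 0.8,"dy": 1,"dz": 0,"wx": 0,"wy": 0,"wz": 0},{"grip": -1,"dx": 0.8,"dy": 1,"dz": 0.5,"wx": 0,"wy": 0,"wz": 0},{"grip": -1,"dx": 0.8,"dy": 1,"dz": 1,"wx": 0,"wy": 0,"wz": 0},{"grip": -1,"dx": 0.8,"dy": 1,"dz": 1.5,"wx": 0,"wy": 0,"wz": 0},{"grip": -1,"dx": 0.8,"dy": 1,"dz": 2,"wx": 0,"wy": 0,"wz": 0},{"grip": -1,"dx": 0.8,"dy": 1,"dz": 2.5,"wx": 0,"wy": 0,"wz": 0},{"grip": -1,"dx": 0.8,"dy": 1,"dz": 3,"wx": 0,"wy": 0,"wz": 0}]}}

```text
time: 14.28
tool_pos: [0.6192, -0.1511, 0.102]
tool_rot: [[-0.898, 0.439, 0.0], [0.439, 0.898, -0.0], [-0.0, -0.0, -1.0]]
force: [-0.4, 0.1, -3.4]
finger_gap: 0.202
grip_force: 59.2
```

Base is at about 98.6 mm and free of contact. I continue slowly towards the lug's top at 93 mm.

>>> {"api": "arm_command", "payload": {"moves": [{"grip": -1,"dx": 0,"dy": 0,"dz": 0.7,"wx": 0,"wy": 0,"wz": 0},{"grip": -1,"dx": 0,"dy": 0,"dz": 1.4,"wx": 0,"wy": 0,"wz": 0},{"grip": -1,"dx": 0,"dy": 0,"dz": 2.1,"wx": 0,"wy": 0,"wz": 0},{"grip": -1,"dx": 0,"dy": 0,"dz": 2.8,"wx": 0,"wy": 0,"wz": 0},{"grip": -1,"dx": 0,"dy": 0,"dz": 3.4,"wx": 0,"wy": 0,"wz": 0},{"grip": -1,"dx": 0,"dy": 0,"dz": 4,"wx": 0,"wy": 0,"wz": 0},{"grip": -1,"dx": 0,"dy": 0,"dz": 4,"wx": 0,"wy": 0,"wz": 0}]}}

```text
time: 15.15
tool_pos: [0.6192, -0.1511, 0.0979]
tool_rot: [[-0.898, 0.439, -0.0], [0.439, 0.898, -0.0], [0.0, -0.0, -1.0]]
force: [-0.4, -0.7, -4.1]
finger_gap: 0.202
grip_force: 59.2
```

>>> {"api": "arm_command", "payload": {"moves": [{"grip": -1,"dx": 0,"dy": 0,"dz": 0.5,"wx": 0,"wy": 0,"wz": 0},{"grip": -1,"dx": 0,"dy": 0,"dz": 1,"wx": 0,"wy": 0,"wz": 0},{"grip": -1,"dx": 0,"dy": 0,"dz": 1.5,"wx": 0,"wy": 0,"wz": 0},{"grip": -1,"dx": 0,"dy": 0,"dz": 2,"wx": 0,"wy": 0,"wz": 0},{"grip": -1,"dx": 0,"dy": 0,"dz": 2.5,"wx": 0,"wy": 0,"wz": 0},{"grip": -1,"dx": 0,"dy": 0,"dz": 3,"wx": 0,"wy": 0,"wz": 0}]}}

```text
time: 15.9
tool_pos: [0.6192, -0.1511, 0.095]
tool_rot: [[-0.898, 0.439, 0.0], [0.439, 0.898, -0.0], [-0.0, -0.0, -1.0]]
force: [-0.1, -0.2, -3.5]
finger_gap: 0.195
grip_force: 59.2
```

>>> {"api": "arm_command", "payload": {"moves": [{"grip": -1,"dx": 0,"dy": 0,"dz": 0.5,"wx": 0,"wy": 0,"wz": 0},{"grip": -1,"dx": 0,"dy": 0,"dz": 1,"wx": 0,"wy": 0,"wz": 0},{"grip": -1,"dx": 0,"dy": 0,"dz": 1.5,"wx": 0,"wy": 0,"wz": 0},{"grip": -1,"dx": 0,"dy": 0,"dz": 2,"wx": 0,"wy": 0,"wz": 0},{"grip": -1,"dx": 0,"dy": 0,"dz": 2.5,"wx": 0,"wy": 0,"wz": 0},{"grip": -1,"dx": 0,"dy": 0,"dz": 3,"wx": 0,"wy": 0,"wz": 0}]}}

```text
time: 16.65
tool_pos: [0.6192, -0.1511, 0.092]
tool_rot: [[-0.898, 0.439, 0.0], [0.439, 0.898, -0.0], [-0.0, -0.0, -1.0]]
force: [0.0, 0.0, -3.9]
finger_gap: 0.197
grip_force: 59.2
```

The base is at about 88.6 mm, below the lug's top, with no contact force, so the notch has found the lug. I go down to the flange gently.

>>> {"api": "arm_command", "payload": {"moves": [{"grip": -1,"dx": 0,"dy": 0,"dz": 0.6,"wx": 0,"wy": 0,"wz": 0},{"grip": -1,"dx": 0,"dy": 0,"dz": 1.2,"wx": 0,"wy": 0,"wz": 0},{"grip": -1,"dx": 0,"dy": 0,"dz": 1.8,"wx": 0,"wy": 0,"wz": 0},{"grip": -1,"dx": 0,"dy": 0,"dz": 2.4,"wx": 0,"wy": 0,"wz": 0},{"grip": -1,"dx": 0,"dy": 0,"dz": 3,"wx": 0,"wy": 0,"wz": 0},{"grip": -1,"dx": 0,"dy": 0,"dz": 3.6,"wx": 0,"wy": 0,"wz": 0},{"grip": -1,"dx": 0,"dy": 0,"dz": 4.2,"wx": 0,"wy": 0,"wz": 0},{"grip": -1,"dx": 0,"dy": 0,"dz": 4.8,"wx": 0,"wy": 0,"wz": 0}]}}

```text
time: 17.65
tool_pos: [0.6192, -0.1511, 0.0872]
tool_rot: [[-0.898, 0.439, 0.0], [0.439, 0.898, -0.0], [-0.0, -0.0, -1.0]]
force: [-0.7, 1.2, -3.4]
finger_gap: 0.198
grip_force: 59.2
```

>>> {"api": "arm_command", "payload": {"moves": [{"grip": -1,"dx": 0,"dy": 0,"dz": 0.5,"wx": 0,"wy": 0,"wz": 0},{"grip": -1,"dx": 0,"dy": 0,"dz": 1,"wx": 0,"wy": 0,"wz": 0},{"grip": -1,"dx": 0,"dy": 0,"dz": 1.5,"wx": 0,"wy": 0,"wz": 0}]}}

```text
time: 18.02
tool_pos: [0.6192, -0.1511, 0.0857]
tool_rot: [[-0.898, 0.439, 0.0], [0.439, 0.898, -0.0], [-0.0, -0.0, -1.0]]
force: [0.0, 0.3, -3.3]
finger_gap: 0.199
grip_force: 59.2
```

>>> {"api": "arm_command", "payload": {"moves": [{"grip": -1,"dx": 0,"dy": 0,"dz": 0.4,"wx": 0,"wy": 0,"wz": 0},{"grip": -1,"dx": 0,"dy": 0,"dz": 0.8,"wx": 0,"wy": 0,"wz": 0},{"grip": -1,"dx": 0,"dy": 0,"dz": 1.2,"wx": 0,"wy": 0,"wz": 0},{"grip": -1,"dx": 0,"dy": 0,"dz": 1.5,"wx": 0,"wy": 0,"wz": 0}]}}

```text
time: 18.52
tool_pos: [0.6192, -0.1511, 0.0842]
tool_rot: [[-0.898, 0.439, 0.0], [0.439, 0.898, -0.0], [-0.0, -0.0, -1.0]]
force: [-0.8, -0.4, -2.3]
finger_gap: 0.2
grip_force: 59.2
```

>>> {"api": "arm_command", "payload": {"moves": [{"grip": -1,"dx": 0,"dy": 0,"dz": 0.3,"wx": 0,"wy": 0,"wz": 0},{"grip": -1,"dx": 0,"dy": 0,"dz": 0.6,"wx": 0,"wy": 0,"wz": 0}]}}

```text
time: 18.77
tool_pos: [0.6192, -0.1511, 0.0836]
tool_rot: [[-0.898, 0.439, 0.0], [0.439, 0.898, -0.0], [-0.0, -0.0, -1.0]]
force: [-0.2, -0.5, -2.4]
finger_gap: 0.2
grip_force: 59.2
```

Pin contact felt: about 1.2 N less. A little further, to flange contact.

>>> {"api": "arm_command", "payload": {"moves": [{"grip": -1,"dx": 0,"dy": 0,"dz": 0.2,"wx": 0,"wy": 0,"wz": 0},{"grip": -1,"dx": 0,"dy": 0,"dz": 0.4,"wx": 0,"wy": 0,"wz": 0},{"grip": -1,"dx": 0,"dy": 0,"dz": 0.6,"wx": 0,"wy": 0,"wz": 0}]}}

```text
time: 19.15
tool_pos: [0.6192, -0.1511, 0.0833]
tool_rot: [[-0.898, 0.439, 0.0], [0.439, 0.898, -0.0], [-0.0, -0.0, -1.0]]
force: [-0.8, 0.8, -0.1]
finger_gap: 0.192
grip_force: 59.6
```

Home on the flange with about 3.5 N of contact. I twist clockwise (+wz) gently.

>>> {"api": "arm_command", "payload": {"moves": [{"grip": -1,"dx": 0,"dy": 0,"dz": 0,"wx": 0,"wy": 0,"wz": 0.03},{"grip": -1,"dx": 0,"dy": 0,"dz": 0,"wx": 0,"wy": 0,"wz": 0.06},{"grip": -1,"dx": 0,"dy": 0,"dz": 0,"wx": 0,"wy": 0,"wz": 0.1},{"grip": -1,"dx": 0,"dy": 0,"dz": 0,"wx": 0,"wy": 0,"wz": 0.14},{"grip": -1,"dx": 0,"dy": 0,"dz": 0,"wx": 0,"wy": 0,"wz": 0.17}]}}

```text
time: 19.77
tool_pos: [0.6197, -0.1513, 0.0833]
tool_rot: [[-0.81, 0.586, 0.001], [0.586, 0.81, -0.001], [-0.001, 0.0, -1.0]]
force: [0.5, -0.6, 0.4]
finger_gap: 0.201
grip_force: 59.6
```

```bash
python3 held.py
```

```text
tcp [ 0.6197 -0.1513  0.0833] yaw 144.09811583988804 F [ 0.5 -0.6  0.4] T [-0.03 -0.05  0.01] gap 0.201
wrist 46 disc centre in tool [-0.09 -0.12] tilt [-0.  0.] ztop -20.0
scene 50 disc centre in tool [1.24 0.61] tilt [0.005 0.001] ztop -18.1
side 52 disc centre in tool [ 0.24 -2.22] tilt [-0.007 -0.01 ] ztop -19.3
```

>>> {"api": "arm_command", "payload": {"moves": [{"grip": -1,"dx": 0,"dy": 0,"dz": 0,"wx": 0,"wy": 0,"wz": 0.05},{"grip": -1,"dx": 0,"dy": 0,"dz": 0,"wx": 0,"wy": 0,"wz": 0.1},{"grip": -1,"dx": 0,"dy": 0,"dz": 0,"wx": 0,"wy": 0,"wz": 0.15},{"grip": -1,"dx": 0,"dy": 0,"dz": 0,"wx": 0,"wy": 0,"wz": 0.2},{"grip": -1,"dx": 0,"dy": 0,"dz": 0,"wx": 0,"wy": 0,"wz": 0.25},{"grip": -1,"dx": 0,"dy": 0,"dz": 0,"wx": 0,"wy": 0,"wz": 0.3},{"grip": -1,"dx": 0,"dy": 0,"dz": 0,"wx": 0,"wy": 0,"wz": 0.34},{"grip": -1,"dx": 0,"dy": 0,"dz": 0,"wx": 0,"wy": 0,"wz": 0.38},{"grip": -1,"dx": 0,"dy": 0,"dz": 0,"wx": 0,"wy": 0,"wz": 0.42},{"grip": -1,"dx": 0,"dy": 0,"dz": 0,"wx": 0,"wy": 0,"wz": 0.45}]}}

```text
time: 21.18
tool_pos: [0.6195, -0.1513, 0.0833]
tool_rot: [[-0.475, 0.88, 0.001], [0.88, 0.475, -0.0], [-0.001, 0.0, -1.0]]
force: [-0.1, -1.0, 1.9]
finger_gap: 0.197
grip_force: 59.8
```

```bash
cat > s.py <<'E'
from h import *
st=sensors.read_state(); R=np.array(st["tool_rot"])
print("yaw",np.degrees(np.arctan2(R[1,0],R[0,0]))%360,"F",np.round(st["force"],2),"T",np.round(st["torque"],3),"tcp",np.round(st["tool_pos"],4))
E
python3 s.py
```

```text
yaw 118.36306996713509 F [-0.13 -1.01  1.91] T [-0.076 -0.02   0.083] tcp [ 0.6195 -0.1513  0.0833]
```

>>> {"api": "arm_command", "payload": {"moves": [{"grip": -1,"dx": 0,"dy": 0,"dz": 0,"wx": 0,"wy": 0,"wz": 0.02},{"grip": -1,"dx": 0,"dy": 0,"dz": 0,"wx": 0,"wy": 0,"wz": 0.04},{"grip": -1,"dx": 0,"dy": 0,"dz": 0,"wx": 0,"wy": 0,"wz": 0.06},{"grip": -1,"dx": 0,"dy": 0,"dz": 0,"wx": 0,"wy": 0,"wz": 0.08},{"grip": -1,"dx": 0,"dy": 0,"dz": 0,"wx": 0,"wy": 0,"wz": 0.1}]}}

```text
time: 21.8
tool_pos: [0.6193, -0.1511, 0.0833]
tool_rot: [[-0.385, 0.923, 0.0], [0.923, 0.385, -0.0], [-0.0, 0.0, -1.0]]
force: [-0.5, 0.3, 3.8]
finger_gap: 0.2
grip_force: 60.1
```

```bash
python3 s.py
```

```text
yaw 112.61818008801029 F [-0.52  0.27  3.81] T [-0.046 -0.014  0.059] tcp [ 0.6193 -0.1511  0.0833]
```

>>> {"api": "arm_command", "payload": {"moves": [{"grip": -1,"dx": 0,"dy": 0,"dz": 0,"wx": 0,"wy": 0,"wz": 0.015},{"grip": -1,"dx": 0,"dy": 0,"dz": 0,"wx": 0,"wy": 0,"wz": 0.03},{"grip": -1,"dx": 0,"dy": 0,"dz": 0,"wx": 0,"wy": 0,"wz": 0.05}]}}

```text
time: 22.18
tool_pos: [0.6193, -0.1511, 0.0833]
tool_rot: [[-0.338, 0.941, 0.0], [0.941, 0.338, -0.0], [-0.0, 0.0, -1.0]]
force: [-0.0, -0.6, 5.5]
finger_gap: 0.2
grip_force: 60.3
```

```bash
python3 s.py
```

```text
yaw 109.75870563468679 F [-0.01 -0.6   5.53] T [0.009 0.003 0.127] tcp [ 0.6193 -0.1511  0.0833]
```

>>> {"api": "arm_command", "payload": {"moves": [{"grip": -1,"dx": 0,"dy": 0,"dz": -0.3,"wx": 0,"wy": 0,"wz": 0.01},{"grip": -1,"dx": 0,"dy": 0,"dz": -0.3,"wx": 0,"wy": 0,"wz": 0.025},{"grip": -1,"dx": 0,"dy": 0,"dz": -0.3,"wx": 0,"wy": 0,"wz": 0.035}]}}

```text
time: 22.55
tool_pos: [0.6193, -0.1511, 0.0833]
tool_rot: [[-0.305, 0.952, 0.0], [0.952, 0.305, -0.0], [-0.0, 0.0, -1.0]]
force: [-0.1, 0.8, 3.4]
finger_gap: 0.199
grip_force: 60.2
```

```bash
python3 s.py
```

```text
yaw 107.7760455000847 F [-0.12  0.77  3.45] T [-0.085 -0.073  0.113] tcp [ 0.6193 -0.1511  0.0833]
```

>>> {"api": "arm_command", "payload": {"moves": [{"grip": -1,"dx": 0,"dy": 0,"dz": 0,"wx": 0,"wy": 0,"wz": 0.01},{"grip": -1,"dx": 0,"dy": 0,"dz": 0,"wx": 0,"wy": 0,"wz": 0.02},{"grip": -1,"dx": 0,"dy": 0,"dz": 0,"wx": 0,"wy": 0,"wz": 0.03}]}}

```text
time: 22.92
tool_pos: [0.6192, -0.1511, 0.0833]
tool_rot: [[-0.277, 0.961, 0.0], [0.961, 0.277, -0.0], [-0.0, -0.0, -1.0]]
force: [0.0, 0.7, 3.7]
finger_gap: 0.193
grip_force: 60.2
```

```bash
python3 s.py
```

```text
yaw 106.06278325552798 F [0.03 0.65 3.71] T [-0.01  -0.03   0.114] tcp [ 0.6192 -0.1511  0.0833]
```

>>> {"api": "arm_command", "payload": {"moves": [{"grip": -1,"dx": 0,"dy": 0,"dz": -0.1,"wx": 0,"wy": 0,"wz": 0.01},{"grip": -1,"dx": 0,"dy": 0,"dz": -0.2,"wx": 0,"wy": 0,"wz": 0.02},{"grip": -1,"dx": 0,"dy": 0,"dz": -0.2,"wx": 0,"wy": 0,"wz": 0.03}]}}

```text
time: 23.3
tool_pos: [0.6194, -0.1506, 0.0833]
tool_rot: [[-0.248, 0.969, 0.0], [0.969, 0.248, 0.001], [0.001, 0.0, -1.0]]
force: [1.4, 2.2, 1.7]
finger_gap: 0.199
grip_force: 60.0
```

```bash
python3 s.py
```

```text
yaw 104.34445947693916 F [1.44 2.15 1.74] T [ 0.213 -0.278  0.186] tcp [ 0.6194 -0.1506  0.0833]
```

>>> {"api": "arm_command", "payload": {"moves": [{"grip": -1,"dx": 0,"dy": 0,"dz": 0,"wx": 0,"wy": 0,"wz": 0.01},{"grip": -1,"dx": 0,"dy": 0,"dz": 0,"wx": 0,"wy": 0,"wz": 0.02}]}}

```text
time: 23.55
tool_pos: [0.6195, -0.1504, 0.0834]
tool_rot: [[-0.229, 0.973, 0.0], [0.973, 0.229, 0.001], [0.001, 0.001, -1.0]]
force: [3.4, 3.8, 2.1]
finger_gap: 0.196
grip_force: 60.0
```

```bash
python3 s.py
```

```text
yaw 103.22114655021001 F [3.42 3.84 2.12] T [ 0.562 -0.415  0.393] tcp [ 0.6195 -0.1504  0.0834]
```

Hard stop felt at 104° (torque and side force rising) after 50° of turn. I ease off slightly and release.

>>> {"api": "arm_command", "payload": {"moves": [{"grip": -1,"dx": 0,"dy": 0,"dz": 0,"wx": 0,"wy": 0,"wz": -0.015},{"grip": -1,"dx": 0,"dy": 0,"dz": 0,"wx": 0,"wy": 0,"wz": -0.03},{"grip": -1,"dx": 0,"dy": 0,"dz": 0,"wx": 0,"wy": 0,"wz": -0.035}]}}

```text
time: 23.92
tool_pos: [0.6188, -0.1508, 0.0833]
tool_rot: [[-0.263, 0.965, -0.001], [0.965, 0.263, 0.001], [0.001, -0.001, -1.0]]
force: [1.7, 3.1, 2.7]
finger_gap: 0.197
grip_force: 59.9
```

```bash
python3 s.py
```

```text
yaw 105.25308653127448 F [1.68 3.11 2.67] T [ 0.594 -0.267  0.017] tcp [ 0.6188 -0.1508  0.0833]
```

>>> {"api": "arm_command", "payload": {"moves": [{"grip": -0.5,"dx": 0,"dy": 0,"dz": 0,"wx": 0,"wy": 0,"wz": -0.035},{"grip": -0.3,"dx": 0,"dy": 0,"dz": 0,"wx": 0,"wy": 0,"wz": -0.035},{"grip": -0.1,"dx": 0,"dy": 0,"dz": 0,"wx": 0,"wy": 0,"wz": -0.035},{"grip": -0.1,"dx": 0,"dy": 0,"dz": 0,"wx": 0,"wy": 0,"wz": -0.035}]}}

```text
time: 24.42
tool_pos: [0.619, -0.1514, 0.0834]
tool_rot: [[-0.296, 0.955, -0.0], [0.955, 0.296, -0.0], [-0.0, -0.0, -1.0]]
force: [-0.1, -0.7, 0.5]
finger_gap: 0.45
grip_force: 0.0
```

>>> {"api": "arm_command", "payload": {"moves": [{"grip": 0,"dx": 0,"dy": 0,"dz": -10,"wx": 0,"wy": 0,"wz": 0},{"grip": 0,"dx": 0,"dy": 0,"dz": -30,"wx": 0,"wy": 0,"wz": 0},{"grip": 0.5,"dx": 0,"dy": 0,"dz": -70,"wx": 0,"wy": 0,"wz": 0},{"grip": 1,"dx": 0,"dy": 0,"dz": -110,"wx": 0,"wy": 0,"wz": 0},{"grip": 1,"dx": 0,"dy": 0,"dz": -130,"wx": 0,"wy": 0,"wz": 0},{"grip": 1,"dx": 0,"dy": 0,"dz": -130,"wx": 0,"wy": 0,"wz": 0},{"grip": 1,"dx": 0,"dy": 0,"dz": -130,"wx": 0,"wy": 0,"wz": 0}]}}

```text
time: 25.3
tool_pos: [0.6186, -0.1509, 0.2127]
tool_rot: [[-0.296, 0.955, -0.001], [0.955, 0.296, 0.0], [0.001, -0.001, -1.0]]
force: [0.3, -0.0, -0.1]
finger_gap: 1.002
grip_force: 0.0
```

Run:
```python
from h import *
st=sensors.read_state(); c=read_camera("wrist"); save(c,"w6.png")
w=cloud(c,st).reshape(-1,3); w=w[~np.isnan(w[:,0])]; print(st["tool_pos"],st["time"])
s=w[np.hypot(w[:,0]-.619,w[:,1]+.151)<.08]
bar=s[(s[:,2]>.135)&(s[:,2]<.147)&(np.hypot(s[:,0]-.619,s[:,1]+.151)<.04)]; pl=s[(s[:,2]>.098)&(s[:,2]<.11)]
print(cv2.minAreaRect((bar[:,:2]*1000).astype(np.float32)),np.median(bar[:,2]))
print(cv2.minEnclosingCircle((pl[:,:2]*1000).astype(np.float32)),np.median(pl[:,2]))
A=np.c_[pl[:,:2],np.ones(len(pl))]; print("tilt",np.linalg.lstsq(A,pl[:,2],rcond=None)[0][:2])
u,sv,vt=np.linalg.svd(bar[:,:2]-bar[:,:2].mean(0),full_matrices=False); print("bar yaw",np.degrees(np.arctan2(vt[0,1],vt[0,0]))%180)
```

```text
[ 0.61858244 -0.15088801  0.21273145] 25.3
((618.613037109375, -151.54608154296875), (19.193620681762695, 55.27970886230469), 15.676222801208496) 0.14043786916315415
((618.5568237304688, -151.13690185546875), 65.1170654296875) 0.103403094442963
tilt [-0.00031717 -0.00043341]
bar yaw 105.45625011509277
```

View pics/w6.png

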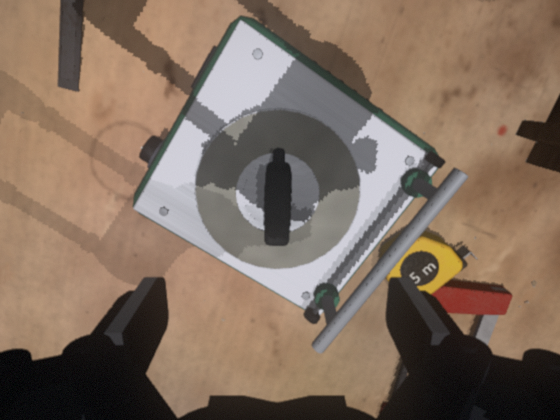

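The disc is flat and home: plate top at 103.4 mm, centred within 1 mm. It sits about 1° from the stop, and the gripper is clear. I hand it in.

```bash
python3 -c "
from rig import bot
print(bot.close_job())"
```

```text
the job is handed in; nothing more can be done
None
```

The disc is home on the spindle flange, twisted clockwise to its stop and released, and the job is handed in; I could not see the lock pin under the disc, so its click is inferred from reaching the stop.

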